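# Break the lid stay and shut the sonde case

### The arm

A 7-joint arm with a two-finger parallel gripper is mounted at the origin on the work surface. World frame = base frame: x ahead of the robot, y to its left, z up, the work surface at z = 0. Lengths are in m, angles in degrees, forces in N, time in s.
With the tool pointing down it reaches from about 0.35 to 0.775 m from the base axis. Payload 3.1 kg.
Tool frame: the origin (TCP) lies on the centre line of the jaws, within the pads' length; the fingertips stand 17 mm ahead of it and the grasp point (between the pads) lies 2 mm behind it (robot.tip_reach is the distance from the TCP to the fingertips, in m); z points along the fingers, y is the direction in which the jaws open and shut (so a half turn about z gives the same grasp; the last joint's range is limited). The gripper opens to 85 mm and grips with 20 to 120 N. Pads are 22 mm wide; open, the fingers measure 114 mm over their backs; the gripper's body (76 mm by 85 mm) begins 54 mm behind the grasp point. The pads swing forward as they close: fully open they stand 13 mm farther back than shut.
Start: joints at [66.423, 17.813, 0.802, 86.603, -0.252, 75.585, -1.558], TCP at [0.199, -0.513, 0.248] pointing down, gripper open.
Joint ranges: [-154.91, 154.91], [-16.99, 109.72], [-72.82, 74.43], [7.12, 147.25], [-82.49, 262.49], [11.32, 116.49], [-174.64, 174.64]. Speed limits (degrees/s): [159.86, 159.86, 180, 180, 180, 180, 180].

### API

Orientations are given as [roll, pitch, yaw] about the fixed x, y, z axes, in that order (R = Rz(yaw) Ry(pitch) Rx(roll)).
In Python, from station import robot, fingers, vision, workorder, recognise gives the robot as it stands. Calls block until the motion is done:
- robot.move_to(position, orientation): joint-space move of the TCP to a pose.
- robot.line_to(position, orientation=None, velocity=0.15, f_stop=None): straight line of the TCP; orientation=None keeps the orientation; velocity is the mean speed in m/s. With f_stop (N) it stops when the force on the tool has changed by that much, and returns True; else False.
- robot.move_j(angles): joint-space move.
- fingers.gripper_to(opening, force=None): opening from 0.0 (shut) to 1.0 (fully open); force is the grip in N (None keeps the last); returns when the fingers have stopped.
- robot.pause(seconds).
- robot.inverse_kinematics(position, orientation): joint angles nearest the present ones, or None.
- vision.grab_frame(name): name is "scene" or "top" or "wrist"; returns the picture (384x512x3 uint8, red, green, blue); there is no depth.
- vision.calibration(name): a dict with "mtx" (3x3 intrinsics, pixels), "extrinsics" (4x4, takes a point from world to camera coordinates); the wrist camera has in their place "T_tool_cam" (4x4, takes a point from camera to tool coordinates, whose origin is the TCP and whose axes are the flange's). Camera axes: x right, y up, looking along -z (the intrinsics and any distortion apply to the point x, -y, -z); pixel columns grow to the right and rows downward; lengths in m; the calibration is good to about 2 mm. The wrist camera is an equidistant fisheye: a pixel r from the principal point sees the ray r / f radians off the axis. A picture is of the moment at which its call begins: read the wrist's pose just before it. calibration takes no time and is no camera call.
A pose or a line that the arm cannot do raises robot.PlanningError and nothing moves.
- workorder.close_job(): hands the job in, once; it reports no verdict.
Trained networks look in the newest picture that a camera, given by its name, has taken for a name from the list of things; names that differ only in an ending like _2 or _b are one class to them, and where a whole thing is asked for, a point or a joint stands for the part that bears it (a point fixed in the world has none). Each returns a list of dicts, best first, with "p" (0 to 1); they miss things now and then, are a little off and sometimes report something else, mostly with a low value. They report only what shows in the picture. A call takes as long as a camera call. They do not tell look-alikes from the thing itself.
- recognise(label, camera): "rect" ([centre column, centre row, width, height] in pixels, round what is visible of it).
Readings, each from a call of its own:
- robot.current_time_s(): time.
- robot.current_joint_positions(): joint angles.
- robot.current_dq(): joint speeds.
- robot.current_joint_torque(): joint torques, N m.
- robot.current_tool_pos(): TCP position.
- robot.current_eef_rot(): TCP orientation.
- robot.current_contact_force(): force on the tool from outside, world axes, zero at the start.
- robot.current_torque(): the same for the moment, N m.
- robot.current_finger_gap(): opening from 0.0 (shut) to 1.0 (fully open).
Only numpy, scipy, OpenCV 4.12 (cv2) and the standard library are available. Lean on these libraries where they do the work, as an engineer would, in place of code of your own. Each camera call takes 0.05 s, during which the arm holds its last target.

### The job

The big sonde case stands open, its lid held up by a folding steel stay at the end of the case. Push the stay's knee down so that it breaks out of its locked position, then lower that lid until it is fully shut and let go. Leave the lid of the small tin open.

Things in the scene. Friction and masses are not known exactly. Their poses are not given: they have to be found in the camera images.
- lid_hinge (a point): Middle of the hinge line of the big grey plastic sonde case (200 x 200 mm, 100 mm high, fixed), on its rim 100 mm above the table. Axes turn with the case: x along the hinge to the end that carries the stay (the far end, seen from the robot), y level across the case to its front rim 200 mm away, z up. Nothing within 80 mm behind the hinge (-y) stands above the rim, save the lid itself.
- case_lid (a joint): Lid of the sonde case, a 200 x 200 x 12 mm plate, inner face through the hinge line. Rad: 0 held open (88 degrees, nearly upright, free edge 300 mm above the table), grows as it swings over to +y of lid_hinge, 1.536 shut. It cannot close while the stay is locked. Once broken, its stiff hinge holds it at any angle; 1 to 6 N at the free edge pushes it down.
- stay_knee (a point): Middle of the level round steel stud at the stay's knee: 16 mm thick, along x of lid_hinge, 30 mm of it free to press. At the start it is 130, 88, 40 mm (x, y, z) from lid_hinge, 30 mm beyond the case's end and 140 mm above the table. A push of 2 to 10 N breaks it: it moves down and a little to the hinge (0.92 down, 0.38 to -y), draws the lid along a few degrees and stays where left.
- stay (a joint): Fold of the knee in rad. The stay is two flat 91 mm steel links outside the case's far end, from the rim (170 mm from the hinge) to the lid (70 mm from it). 0: locked, the knee 6 mm above the straight line; 0.13: links in line; grows as the knee goes down: 0.45 after some 20 mm, 0.67 after 30 mm, about 2.1 with the lid shut (knee then 24 mm above the table).
- tin_lid (a joint): Lid of the small steel tin (85 x 115 mm, 45 mm high) that stands on the table's left side: 0 shut, 1.6 to 1.8 rad as it stands open. It has no stay and is to be left open.
Things that resemble listed ones, but are neither listed nor needed, are in the scene too. Leave any blue look-alike of the part that bears tin_lid alone.

How it is judged (in metres and radians):
On the way:
1. the stay's knee is broken (folded well past straight) while the lid is still more than half open (value of joint stay above 0.4 rad and value of joint case_lid below 0.75 rad), for 0.1 s.
At the end, for the whole second after the job is handed in: The sonde case's lid is shut to within 6 degrees and at rest, and the small tin's lid still stands open (more than 75 degrees) (value of joint case_lid above 1.43 rad and velocity of joint case_lid between -0.05 and 0.05 rad/s and value of joint tin_lid above 1.3 rad); the robot touches nothing.
It fails at once if the small tin's lid is pushed towards shut (value of joint tin_lid below 1.3 rad).
It also fails if it takes over 40 s, if anything falls off the work surface, if the arm or the gripper's body presses on something with over 40 N, if the wrist force passes 120 N, or if a joint passes its speed limit or range.

## Working session

There is one attempt and no reset: what is moved stays moved. The work goes in short steps, each a Python script; the robot and the scene stay as the last script left them, time stands still between calls to the robot, and variables do not carry over. Pictures are saved under pics/ and viewed, and the job is handed in when it is done.

```bash
mkdir -p pics; ls
python3 - <<'E'
from station import robot, fingers, vision, workorder, recognise
import cv2
print(robot.current_time_s(),robot.current_tool_pos(),robot.current_eef_rot())
for c in ["scene","top","wrist"]:
    im=vision.grab_frame(c); cv2.imwrite(f"pics/{c}0.png",im[:,:,::-1])
    for l in ["lid_hinge","case_lid","stay_knee","stay","tin_lid"]:
        try: print(c,l,[(r['p'],[round(v) for v in r['rect']]) for r in recognise(l,c)])
        except Exception as e: print(c,l,e)
    cal=vision.calibration(c); print({k:(v.round(4).tolist() if hasattr(v,'round') else v) for k,v in cal.items()})
E
```

```text
pics
0.0 [ 0.19856007 -0.51217091  0.24722514] [-1.79865457e+02  3.97350566e-03  2.11913557e+01]
scene lid_hinge [(0.73, [158, 155, 143, 170])]
scene case_lid [(0.78, [132, 118, 97, 95])]
scene stay_knee [(0.85, [121, 180, 43, 61])]
scene stay []
scene tin_lid [(0.74, [370, 219, 37, 61]), (0.72, [358, 173, 49, 39]), (0.66, [282, 180, 40, 34])]
{'mtx': [[381.5906, 0.0, 259.8203], [0.0, 381.5906, 187.7298], [0.0, 0.0, 1.0]], 'extrinsics': [[-0.617, 0.7868, -0.0156, 0.1456], [-0.6206, -0.4742, 0.6245, 0.2839], [0.484, 0.395, 0.7808, -1.2673], [0.0, 0.0, 0.0, 1.0]]}
top lid_hinge [(0.77, [380, 154, 151, 127])]
top case_lid [(0.75, [426, 153, 60, 122])]
top stay_knee [(0.83, [380, 101, 89, 28])]
top stay [(0.65, [404, 111, 34, 6])]
top tin_lid [(0.88, [153, 251, 49, 40]), (0.71, [261, 252, 57, 55]), (0.65, [197, 315, 66, 59]), (0.54, [380, 154, 154, 129])]
{'mtx': [[431.9221, 0.0, 256.798], [0.0, 431.9221, 199.5018], [0.0, 0.0, 1.0]], 'extrinsics': [[-0.0255, -0.9996, 0.0071, 0.1836], [0.9952, -0.0247, 0.0942, -0.4578], [-0.094, 0.0095, 0.9955, -0.987], [0.0, 0.0, 0.0, 1.0]]}
wrist lid_hinge []
wrist case_lid []
wrist stay_knee []
wrist stay []
wrist tin_lid []
{'mtx': [[297.3186, 0.0, 256.9267], [0.0, 297.3186, 188.367], [0.0, 0.0, 1.0]], 'T_tool_cam': [[-0.0, 0.9501, 0.3121, 0.0799], [1.0, 0.0005, -0.0015, -0.0009], [-0.0016, 0.3121, -0.9501, -0.1265], [0.0, 0.0, 0.0, 1.0]]}
```

```bash
python3 -c "
import cv2
for c in ['scene','top']:
    im=cv2.imread(f'pics/{c}0.png'); cv2.imwrite(f'pics/{c}0b.png',cv2.resize(im,(800,600),interpolation=cv2.INTER_CUBIC))
im=cv2.imread('pics/top0.png')[60:240,290:490]; cv2.imwrite('pics/topc.png',cv2.resize(im,None,fx=3.3,fy=3.3,interpolation=cv2.INTER_CUBIC))
im=cv2.imread('pics/scene0.png')[60:250,70:250]; cv2.imwrite('pics/scenec.png',cv2.resize(im,None,fx=3.1,fy=3.1,interpolation=cv2.INTER_CUBIC))
"
```

```text
(no output)
```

View pics/scene0b.png

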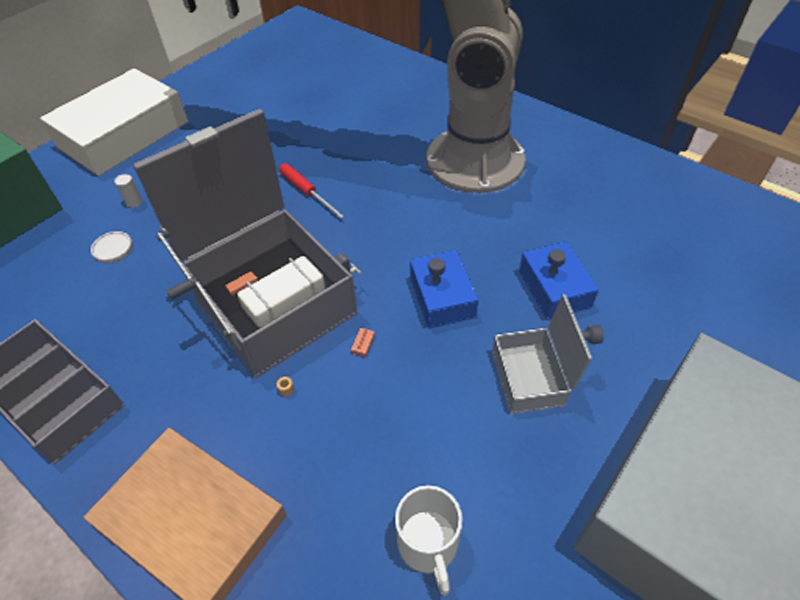

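View pics/top0b.png

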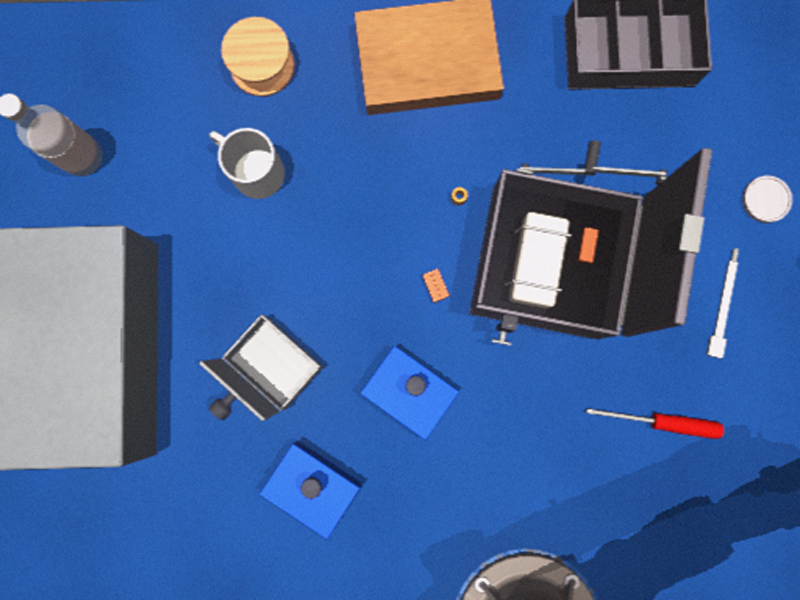

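View pics/topc.png

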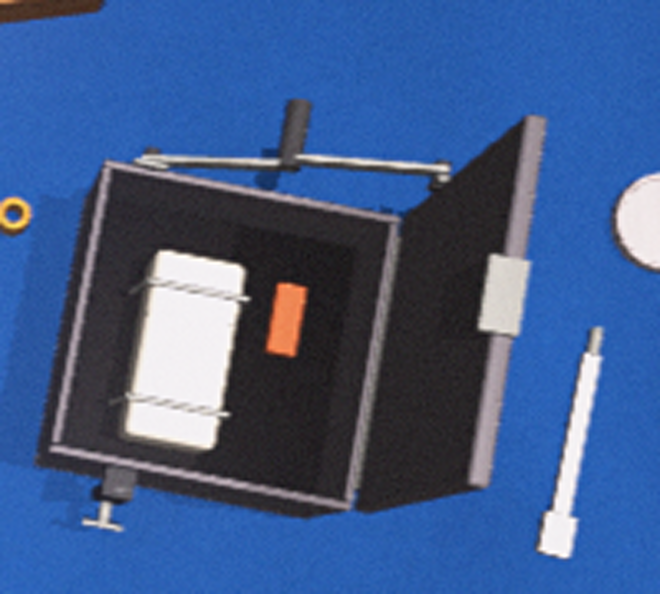

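View pics/scenec.png

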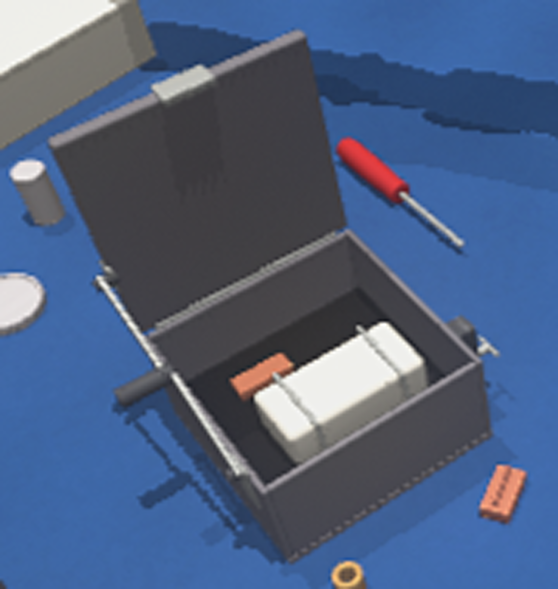

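```bash
cat > geo.py <<'E'
import numpy as np
def proj(cal,P):
    P=np.atleast_2d(P); E=np.array(cal['extrinsics']);K=np.array(cal['mtx'])
    c=P@E[:3,:3].T+E[:3,3]; c=c*[1,-1,-1]; u=c@K.T; return u[:,:2]/u[:,2:]
def T(p): # x,y,yaw
    c,s=np.cos(p[2]),np.sin(p[2]); return np.array([[c,-s,0,p[0]],[s,c,0,p[1]],[0,0,1,.1],[0,0,0,1]])
def w(p,L): return np.atleast_2d(L)@T(p)[:3,:3].T+T(p)[:3,3]
E
python3 - <<'E'
from station import vision
from geo import *
from scipy.optimize import least_squares
ct,cs=vision.calibration('top'),vision.calibration('scene')
L=np.array([[.1,.2,0],[.1,0,0],[-.1,0,0],[-.1,.2,0]])
pt=np.array([[106,163],[398,216],[355,505],[55,447]])/3.3+[290,60]
ps=np.array([[263,488],[152,328],[345,235],[490,362]])/3.1+[70,60]
f=lambda p,m='b':np.concatenate([(proj(ct,w(p,L))-pt).ravel()*(m!='s'),(proj(cs,w(p,L))-ps).ravel()*(m!='t')])
for m in 'bts':
    r=least_squares(f,[.5,-.3,-.15],args=(m,),loss='soft_l1'); print(m,r.x,np.degrees(r.x[2]));
    if m=='b':p=r.x;print(f(p).round(1))
np.save('pose.npy',p)
K=np.array([[.115,.088,.04],[.145,.088,.04],[-.1,.007,.2],[.1,.007,.2]])
print(w(p,K).round(3)); print(proj(ct,w(p,K)).round(1), (proj(ct,w(p,K))-[290,60])*3.3, (proj(cs,w(p,K))-[70,60])*3.1)
E
```

```text
b [ 0.51168385 -0.14900378 -0.21313759] -12.211884618737097
[-0.5 -0.8  0.9 -0.1 -0.4  1.9 -1.1  2.2 -0.2  1.3 -4.4  2.5  0.7 -3.2
 -2.4 -1.7]
t [ 0.51389152 -0.1498396  -0.21044631] -12.05768559285277
s [ 0.5029125  -0.14390318 -0.25479954] -14.598938231534127
[[ 0.643 -0.087  0.14 ]
 [ 0.672 -0.094  0.14 ]
 [ 0.415 -0.121  0.3  ]
 [ 0.611 -0.163  0.3  ]]
[[378.2 105.8]
 [380.5  92.2]
 [432.4 207.3]
 [449.5  94. ]] [[291.1362184  151.0898432 ]
 [298.64769756 106.17483127]
 [469.78523964 485.96385962]
 [526.38740527 112.25426796]] [[156.53712265 377.23864974]
 [119.33775056 397.64314424]
 [305.26752232  31.72672231]
 [ 50.73786754 145.70196241]]
```

Run:
```python
from station import robot, fingers, vision, recognise
from geo import *
import cv2
p=np.load('pose.npy'); yaw=np.degrees(p[2]); O=[180,0,yaw]
print(robot.tip_reach)
fingers.gripper_to(0.0)
print(robot.tip_reach)
q=robot.current_tool_pos(); robot.line_to([q[0],q[1],.42],velocity=.25)
k=w(p,[.136,.088,.04])[0]; print(k)
robot.move_to([k[0],k[1],.36],O)
print(robot.current_tool_pos(),robot.current_time_s(),robot.current_joint_positions())
pos=np.array(robot.current_tool_pos()); rot=robot.current_eef_rot()
im=vision.grab_frame('wrist'); cv2.imwrite('pics/w1.png',im[:,:,::-1])
print([(r['p'],r['rect']) for r in recognise('stay_knee','wrist')])
im=vision.grab_frame('scene'); cv2.imwrite('pics/s1.png',im[:,:,::-1])
from scipy.spatial.transform import Rotation as R
cal=vision.calibration('wrist');M=np.array(cal['T_tool_cam']);K=np.array(cal['mtx'])
Rt=R.from_euler('xyz',rot,degrees=True).as_matrix()
for l in [[.115,.088,.04],[.145,.088,.04],[.1,0,0],[.1,.2,0],[.1,.007,.2]]:
    t=Rt.T@(w(p,l)[0]-pos); c=M[:3,:3].T@(t-M[:3,3])
    v=np.array([c[0],-c[1],-c[2]]); th=np.arctan2(np.hypot(v[0],v[1]),v[2]); d=v[:2]/np.hypot(v[0],v[1])
    print(l,d*th*K[0,0]+K[:2,2])
```

```text
0.017
0.017
[ 0.66322087 -0.09176278  0.14      ]
[ 0.66302478 -0.0933988   0.36015335] 4.75 [  15.29342306   33.82387966  -19.05239235   48.46626689   10.668349
   99.02387574 -101.36342728]
[(0.63, [262.9, 174.9, 136.7, 45.8])]
[0.115, 0.088, 0.04] [255.62320106 178.30774013]
[0.145, 0.088, 0.04] [255.53559522 154.0674747 ]
[0.1, 0, 0] [319.60926117 180.6447932 ]
[0.1, 0.2, 0] [175.2972676  181.12180952]
[0.1, 0.007, 0.2] [361.45212804 255.98017504]
```

View pics/w1.png

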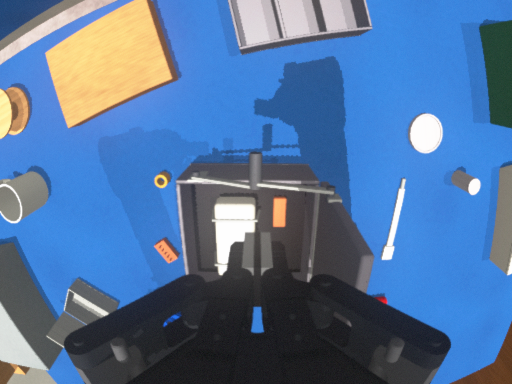

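View pics/s1.png

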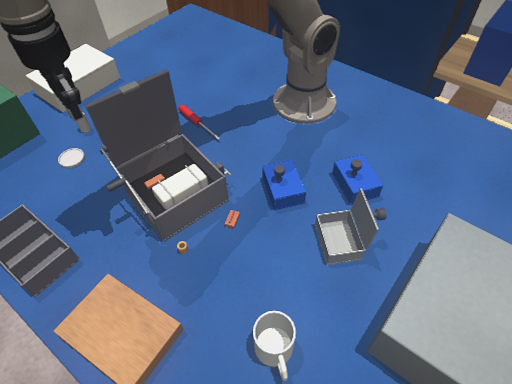

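The wrist view shows the stud at col 256, rows 152–187. The prediction was (256, 154–178), so the pose fits. The tin and the two blue look-alikes are far off to the left. Next I push the knee down.

Run:
```python
from station import robot, fingers, vision, recognise
from geo import *
import cv2
p=np.load('pose.npy'); yaw=np.degrees(p[2]); O=[180,0,yaw]
k=w(p,[.136,.088,.04])[0]
robot.line_to([k[0],k[1],.190],O,velocity=.2)
print(robot.line_to([k[0],k[1],.150],velocity=.03,f_stop=2), robot.current_tool_pos(),robot.current_contact_force())
z0=robot.current_tool_pos()[2]; print('stud top',z0-.017)
th0=np.arctan2(40,82)
for d in (12,24,34):
    th=th0-d/91
    L=[.136,.170-.0912*np.cos(th),.0912*np.sin(th)]
    t=w(p,L)[0]; t[2]+=.008+.017
    robot.line_to(t,velocity=.04)
    print(d,t,robot.current_tool_pos(),np.round(robot.current_contact_force(),1))
robot.pause(.1)
im=vision.grab_frame('scene'); cv2.imwrite('pics/s2.png',cv2.resize(im[60:250,40:260,::-1],None,fx=3,fy=3))
print(robot.current_time_s())
```

```text
True [ 0.66244475 -0.09260973  0.16256696] [ 0.00648344 -0.24247237  0.04178654]
stud top 0.14556696280495685
12 [ 0.66226616 -0.09617407  0.15385947] [ 0.66183471 -0.09616623  0.15311256] [0.4 0.2 0.1]
24 [ 0.66162237 -0.09914871  0.14223358] [ 0.66136889 -0.09910881  0.14165039] [ 0.3 -0.2 -0.2]
34 [ 0.66133685 -0.10046797  0.132308  ] [ 0.66132402 -0.10050542  0.13192716] [-0.5 -1.3  0. ]
8.1667
```

View pics/s2.png

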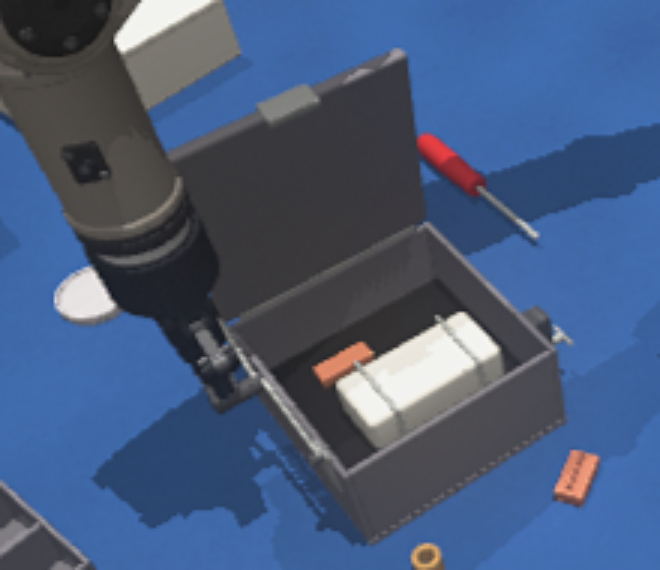

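Run:
```python
from station import robot, fingers, vision, recognise
import cv2
q=robot.current_tool_pos()
robot.line_to([q[0],q[1],.36],velocity=.25)
for c,s in (('scene',(slice(60,250),slice(40,260))),('wrist',(slice(90,290),slice(130,390)))):
    im=vision.grab_frame(c); cv2.imwrite(f'pics/{c}3.png',cv2.resize(im[s][:,:,::-1],None,fx=3,fy=3))
    print([(r['p'],r['rect']) for r in recognise('stay_knee',c)])
print(robot.current_time_s())
```

```text
[(0.73, [122.2, 182.4, 40.8, 53.9])]
[(0.69, [253.0, 171.0, 126.0, 56.0])]
9.425
```

View pics/scene3.png

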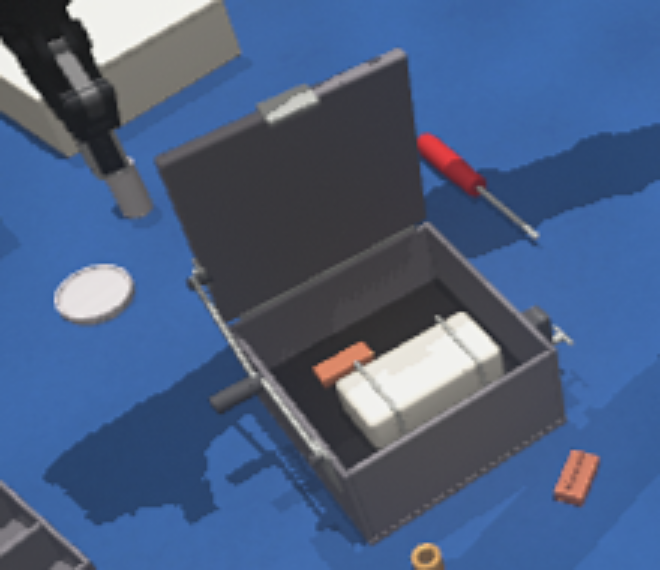

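View pics/wrist3.png

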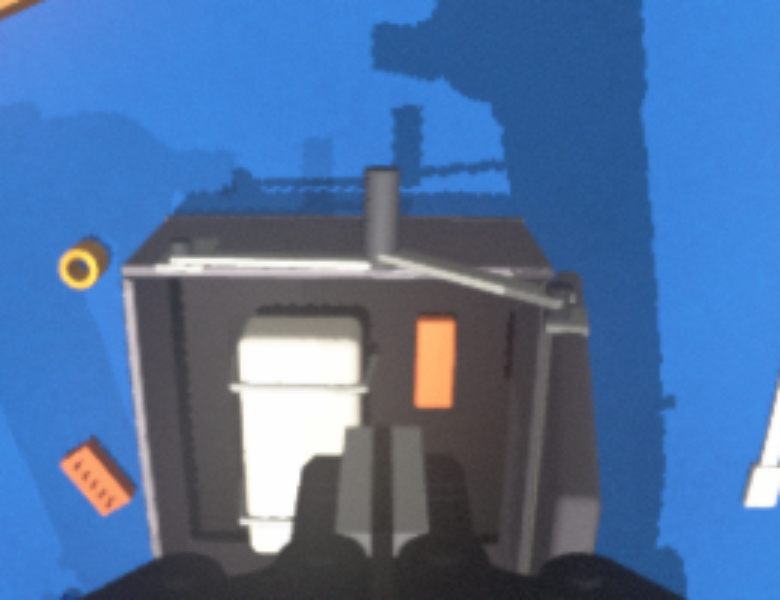

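Run:
```python
from station import vision
from geo import *
p=np.load('pose.npy');cs=vision.calibration('scene')
th0=np.arctan2(40,82)
for d in (0,10,20,30,34,38):
    th=th0-d/91
    y,z=.170-.0912*np.cos(th),.0912*np.sin(th)
    print(d,((proj(cs,w(p,[[.115,y,z],[.145,y,z]]))-[40,60])*3).round(0).tolist())
```

```text
0 [[242.0, 365.0], [206.0, 385.0]]
10 [[243.0, 370.0], [207.0, 389.0]]
20 [[245.0, 375.0], [210.0, 395.0]]
30 [[247.0, 382.0], [213.0, 401.0]]
34 [[249.0, 385.0], [214.0, 404.0]]
38 [[250.0, 388.0], [215.0, 407.0]]
```

The knee is broken: the links show a clear kink, and the stud sits about 32 mm lower with the lid still nearly upright. Next I push the lid over from behind.

Run:
```python
from station import robot, fingers, vision, recognise
from geo import *
import cv2
p=np.load('pose.npy'); yaw=np.degrees(p[2]); O=[180,0,yaw]
q=robot.current_tool_pos(); robot.line_to([q[0],q[1],.42],velocity=.25)
a=w(p,[-.05,-.065,0])[0]
robot.move_to([a[0],a[1],.42],O)
robot.line_to([a[0],a[1],.277],velocity=.2)
print(robot.current_tool_pos(),robot.current_time_s(),np.round(robot.current_contact_force(),1))
b=w(p,[-.05,.02,0])[0]
print(robot.line_to([b[0],b[1],.277],velocity=.06,f_stop=1.5),robot.current_tool_pos(),np.round(robot.current_contact_force(),1))
c=np.linalg.inv(T(p))@np.r_[robot.current_tool_pos(),1]; print('local',c)
im=vision.grab_frame('scene'); cv2.imwrite('pics/s4.png',cv2.resize(im[60:250,40:260,::-1],None,fx=3,fy=3))
print(robot.current_time_s())
```

```text
[ 0.45034887 -0.20174574  0.27786867] 11.6167 [-0.1 -0.  -1. ]
True [ 0.46455516 -0.12881721  0.2765091 ] [-0.1  1.   0.1]
local [-0.05033228  0.00976077  0.1765091   1.        ]
12.7833
```

View pics/s4.png

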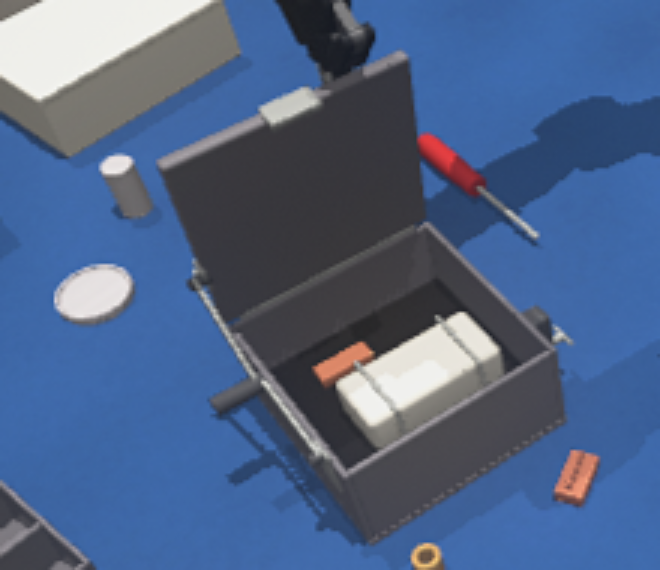

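Run:
```python
from station import robot, fingers, vision, recognise
from geo import *
import cv2
p=np.load('pose.npy'); r=.16
for th in (72,60,48,36,24,14,7):
    t=np.radians(th); y=r*np.cos(t)-.012*np.sin(t)-.015; z=r*np.sin(t)+.012*np.cos(t)
    x=w(p,[-.05,y,z])[0]; x[2]+=.017
    s=robot.line_to(x,velocity=.07,f_stop=20)
    print(th,s,np.round(robot.current_tool_pos(),3),np.round(robot.current_contact_force(),1),robot.current_time_s())
    if s: break
    if th==36: cv2.imwrite('pics/s5.png',cv2.resize(vision.grab_frame('scene')[60:250,40:260,::-1],None,fx=3,fy=3))
im=vision.grab_frame('scene'); cv2.imwrite('pics/s6.png',cv2.resize(im[60:250,40:260,::-1],None,fx=3,fy=3))
```

```text
72 False [ 0.468 -0.115  0.272] [ 0.1 -0.1 -0.9] 13.1417
60 False [ 0.474 -0.084  0.261] [ 0.1 -0.5  0.5] 13.775
48 False [ 0.48  -0.057  0.244] [-0.4 -0.3 -0.6] 14.4083
36 False [ 0.485 -0.033  0.22 ] [0.6 0.  0.8] 15.0417
24 False [ 0.489 -0.015  0.193] [-0.6  0.7  0.7] 15.725
14 False [ 0.491 -0.004  0.167] [0.2 0.1 0.7] 16.275
7 False [0.492 0.001 0.148] [-0.2 -0.6 -0.5] 16.7083
```

View pics/s6.png

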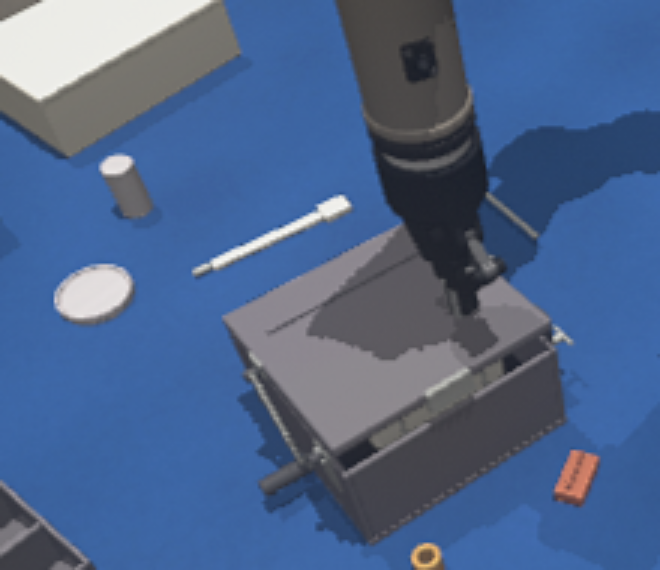

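The lid is following the tool and is nearly closed. I'll press it shut, then withdraw straight up.

Run:
```python
from station import robot, fingers, vision, recognise
from geo import *
import cv2
q=np.array(robot.current_tool_pos())
s=robot.line_to([q[0],q[1],.119],velocity=.025,f_stop=12)
print(s,np.round(robot.current_tool_pos(),4),np.round(robot.current_contact_force(),1))
robot.pause(.2);print(np.round(robot.current_contact_force(),1))
robot.line_to([q[0],q[1],.40],velocity=.2)
q2=robot.current_tool_pos()
robot.move_to([.35,-.40,.40],[180,0,-12])
print(robot.current_time_s(),np.round(robot.current_contact_force(),1))
for c,s in (('scene',(slice(60,250),slice(40,260))),('top',(slice(0,384),slice(0,512)))):
    im=vision.grab_frame(c); cv2.imwrite(f'pics/{c}7.png',cv2.resize(im[s][:,:,::-1],None,fx=3 if c=='scene' else 1.5,fy=3 if c=='scene' else 1.5))
```

```text
True [0.4929 0.0008 0.1291] [-1.  -0.6  5.6]
[-1.3 -0.6  5.9]
20.825 [-0.3 -0.4 -0.4]
```

View pics/scene7.png

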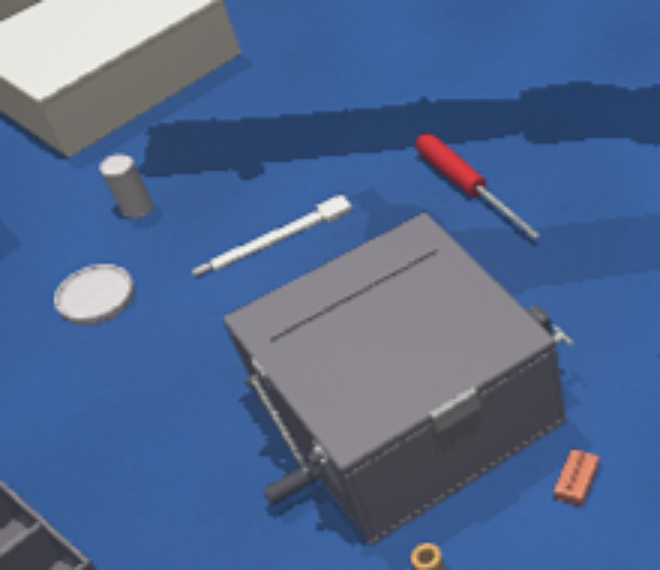

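View pics/top7.png

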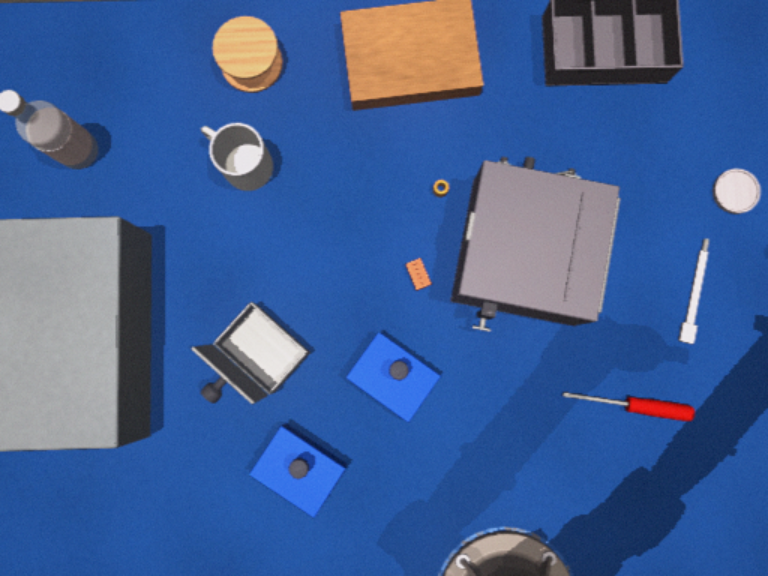

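The pictures show the lid flush on the rim. The press stopped with the tip at z = 0.112 m, which is exactly the top of a shut lid, and the tin (top view, 250, 355) still stands open.

```bash
python3 -c "
from station import robot,workorder
print(workorder.close_job(),robot.current_time_s())"
```

```text
the job is handed in; nothing more can be done
the job is handed in; nothing more can be done
```

The sonde case is shut and the tin's lid still stands open. I handed the job in after about 21 s on the robot's clock; no verdict is reported.

- **Stay:** I pushed the knee down about 32 mm with the closed fingers. The contact height and the camera views agreed on this to within about 3 mm, which puts the fold near 0.7 rad. The links showed a clear kink while the lid was still nearly upright. The force readings taken during the push were close to zero, so I lifted off and checked by picture that the stay had broken.
- **Lid:** I pushed it over from behind along its arc and pressed it onto the rim. The press stopped on contact force with the fingertips at z = 0.112 m, the height of a shut lid's top face, and the last pictures show no gap.
- **Release:** The arm withdrew clear of everything, and the contact force was about zero. The tin and both blue look-alikes were not touched.

One check disagreed. The case pose fitted from the scene camera alone was about 2.5° and 1 cm off the top-camera fit, probably because I misread a corner. The wrist camera then confirmed the combined pose at the stud.

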